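Fetch the last box side from behind the nail case and fit its finger joints

TASK

The last side of the small finger-jointed box lies flat in the open bay of the kit rack, shut in by the case of nails that stands across the bay's mouth. Slide the case aside without tipping it, draw the side out and fit it on top of the three sides on the assembly board so that all its fingers are fully home in their slots, and put the case back as it belongs: centred across the mouth of the bay and square against the rack. Leave everything else on the bench where it is.

Things in the scene. Friction and masses are not known exactly. Their poses are not given: they have to be found in the camera images.
- rack: Low plywood kit rack screwed to the bench, left or right of the assembly board; place and yaw vary. Origin: on the bench at the middle of its bay's mouth, in the plane of the rack's front. +x points into the bay, y along the front, z up. Closed pockets 30 mm high flank the bay, so the front is one flat 30 mm high face from |y| = 62 to 122 mm on both sides.
- bay (a point): Centre of the rack's open bay, on the bench, 33 mm in from the mouth; the rack's axes. The bay is open at top and front, 124 mm wide (y) and 66 mm deep (x); its floor is the bench itself. Side walls 12 mm thick and 30 mm high, back wall 12 mm thick and 45 mm high.
- bay_home (a point): Point on the bench where the case's origin belongs: 45 mm (the case's half depth) in front of the middle of the bay's mouth; the rack's axes.
- case: Closed grey assortment case of nails with clear lid, 90 mm deep (x), 150 mm wide (y), 52 mm high, 0.5 to 0.9 kg; smooth upright walls, nothing to grip, too wide for the fingers. Origin: centre of its underside, z up. Stands loose on the bench within about 10 mm of its home, +x side towards the rack. A low push of 3 to 6 N on a wall slides it.
- side: Last side of the box: loose pine board, 60 mm wide (x), 110 mm long over its fingers (y), 14 mm thick, about 50 g; the same turned end for end or upside down. Origin: centre of its underside. Lies flat in the bay, length along the rack's y, with a few mm of play, too little for a finger to go beside it. Pressed on top (about 10 N) it can be drawn along the bench.
- side_end (a point): Middle of the +y end of the loose side, at mid thickness, 55 mm from its centre. Each end has two fingers 10.5 mm wide, 15 mm long (y) and the full 14 mm thick, centred at x = -12.1 and +12.1 mm; the board's body is 60 x 80 mm. Axes of the side.
- frame: Assembly board, plywood 130 x 190 x 12 mm, screwed to the bench (place and yaw vary), with three sides of the box held in a U between two cleats 36 mm high. Origin: centre of its underside, z up. Two end boards, 60 mm wide (x) and 14 mm thick, stand at y = -48 and +48 mm (inner faces 82 mm apart); between them, and on the x faces, the box is open and empty.
- seat (a point): Where the underside's centre of the loose side belongs when fully home, its length along y: midway between the end boards, at their shoulders, 78 mm above the bench; axes of the frame. The side's top is then flush with the finger tips.
- fingers_end (a point): Middle of the finger tips of the frame's +y end board, 92 mm above the bench; axes of the frame. Each end board has three upright fingers 11.5 mm wide and 14 mm high at x = -24.25, 0, +24.25 mm. The two slots between them (12.75 mm wide, at x = -12.1 and +12.1 mm) take the loose side's fingers with about 1 mm to spare each way.
- rule: Bystander, loose, to be left alone: a folded wooden folding rule, 230 x 34 x 16 mm, lying between the rack and the assembly board. Origin: on its underside.
- pencil: Bystander, loose, to be left alone: a flat carpenter's pencil stub, 118 x 13 x 7 mm. Origin: on its underside.
- glue: Bystander, loose, to be left alone: an upright white glue bottle, 58 mm across, 160 mm tall. Origin: on its underside.
Not all that is in view belongs to the job. Leave any red or white look-alike of the side alone.

How it is judged:
On the way, in this order (a step that is already met when the one before it is completed fails the run):
1. the case has been moved aside, at least 10 cm from its home (horizontal distance between case and bay_home above 0.1 m), for 0.2 s.
2. the side is out of the rack, at least 10 cm from where it lay (distance of side from where it was at the start of the episode above 0.1 m), for 0.2 s.
At the end, for the whole second after the job is handed in: The side is fully home on the frame (4 mm in plan, 2.5 mm in height, level, length within 0.06 rad of the frame's); the case stands flat across the bay's mouth (back within 8 mm of the rack's front, centred within 15 mm, square within 0.08 rad); both at rest (horizontal distance between side and seat below 0.004 m and z of side in the frame of seat between -0.003 and 0.0165 m and ((z of side in the frame of seat below 0.0025 m and angle between side's own z axis and vertical below 0.06 rad) or (z of side in the frame of seat above 0.0115 m and angle between side's own z axis and vertical above 3.08 rad)) and angle between the y axis of side and the y axis of frame, either way round below 0.06 rad and x of case in the frame of rack between -0.053 and -0.042 m and y of case in the frame of rack between -0.015 and 0.015 m and angle between the x axis of case and the x axis of rack, either way round below 0.08 rad and angle between case's own z axis and vertical below 0.05 rad and height (world z) of case below 0.004 m and linear speed of each of case, side below 0.01 m/s); the robot touches nothing.
It fails at once if the case of nails is tipped by more than 0.3 rad (angle between case's own z axis and vertical above 0.3 rad).
It fails at once if a bystander is moved by more than 3 cm (distance of any of rule, pencil, glue from where it was at the start of the episode above 0.03 m).
It also fails if it takes over 72 s, if anything falls off the work surface, if the arm or the gripper's body presses on something with over 40 N, if the wrist force passes 120 N, or if a joint passes its speed limit or range.

ROBOT

A 6-joint arm with a two-finger parallel gripper is mounted at the origin on the work surface. World frame = base frame: x ahead of the robot, y to its left, z up, the work surface at z = 0. Lengths are in m, angles in rad, forces in N, time in s.
With the tool pointing down it reaches from about 0.3 to 0.775 m from the base axis. Payload 14.6 kg.
Tool frame: the origin (TCP) lies at the very end of the fingers, on their centre line; the grasp point (between the pads) lies 19 mm behind it; x points along the fingers, y is the direction in which the jaws open and shut, and the axes are right-handed (so a half turn about x gives the same grasp; the last joint's range is limited). The gripper opens to 94 mm and grips with 3 to 60 N. Pads are 16 mm wide; open, the fingers measure 119 mm over their backs; the gripper's body (75 mm by 177 mm) begins 78 mm behind the grasp point.
Start: joints at [1.268, 0.3, 1.521, -0, 1.321, -0.067], TCP at [0.128, 0.535, 0.205] pointing down, gripper open.
Joint ranges: [-3.03, 3.03], [-0.79, 2.21], [0.23, 2.52], [-1.04, 4.18], [0, 3.07], [-2.55, 2.55]. Speed limits (rad/s): [2.22, 2.22, 2.57, 3.14, 3.14, 3.14].

INTERFACE

Orientations are given as [roll, pitch, yaw] about the fixed x, y, z axes, in that order (R = Rz(yaw) Ry(pitch) Rx(roll)).
In Python, from station import ctrl, viewer, hand_in gives the robot as it stands. The module is installed in compiled form; this text tells all that it offers.
- The arm moves only by the tool play_rows, never from a script. Its argument "deltas" is a list that holds one entry, the list of rows, each a list of 7 numbers: the shift along the tool's x, y, z in mm, then the turn, a rotation vector about the tool's x, y, z in rad, then the finger opening in mm, from 0 to 94. In form: [[[dx, dy, dz, ax, ay, az, gripper], ...]]. A call has 1 to 10 rows; each row shifts and turns the commanded pose from where the row before left it, along the tool's axes as they then stand; what a row does not reach is not made up. A row lasts 1/10 s, in which the tool goes at most 50 mm and 8.59 degrees, less where a joint would pass 70% of its speed; a pose out of reach is approached as far as the arm can. A call with a gripper value outside its range is refused whole. The fingers move at their own pace and stop on an object; "grip_force" is the grip in N (left out, the last holds). Time passes only in rows, so rows that do not move let the fingers close. It gives the time, the measured TCP pose, the force and the opening at its end, in the units of the state.
- ctrl.get_obs(): the state, without advancing time (a new reading comes with each control period).
- viewer.camera(name): name is "scene" or "side" or "wrist"; returns a dict with "img" (400x640x3 uint8, red, green, blue), "fx", "fy", "cx", "cy" (pixels), "distortion" ([k1, k2, p1, p2, k3] as OpenCV has them; the pictures are not rectified), "rvec" (rotation vector, rad) and "tvec" (3), from world to camera coordinates, as OpenCV has them. Camera axes: x right, y down, z forward; pixel columns grow to the right and rows downward; lengths in m; the calibration is good to about 2 mm. A picture is of the moment at which its call begins. There is no depth.
- hand_in(): hands the job in, once; it reports no verdict.
The state is a dict: "time_s": time; "qpos": joint angles; "joint_vel": joint speeds; "tau": joint torques, N m; "ee_pos": TCP position; "eef_rot": TCP orientation; "force": force on the tool from outside, world axes, zero at the start; "moment": the same for the moment, N m; "grip_width": finger opening in m.
Only numpy, scipy, OpenCV 4.12 (cv2) and the standard library are available. Lean on these libraries where they do the work, as an engineer would, in place of code of your own. Each camera call takes 0.05 s, during which the arm holds its last target.

## Working session

There is one attempt and no reset: what is moved stays moved. The work goes in short steps, Python scripts to look and compute and a tool call to move; the robot and the scene stay as the last step left them, time stands still between calls to the robot, and variables do not carry over. Pictures are saved under pics/ and viewed, and the job is handed in when it is done.

Besides the shell and the picture viewer there is one more tool, called after "Emit:" as a command line: name --argument value ..., lists and objects as JSON in quotes. play_rows: Moves the arm, as the interface text tells. Its arguments: {"type":"object","properties":{"deltas":{"type":"array","items":{"type":"array","items":{"type":"array","items":{"type":"number"}}}},"grip_force":{"type":"number"}},"required":["deltas"]}

```bash
mkdir -p pics; cat > h.py <<'E'
import numpy as np, cv2
from scipy.spatial.transform import Rotation as R
from station import ctrl, viewer
def cam(n,save=None):
    c=viewer.camera(n)
    if save: cv2.imwrite('pics/'+save+'.png',c['img'][:,:,::-1])
    return c
def K(c): return np.array([[c['fx'],0,c['cx']],[0,c['fy'],c['cy']],[0,0,1.]]),np.array(c['distortion'],float)
def ray(c,px):
    k,d=K(c); p=cv2.undistortPoints(np.array(px,float).reshape(-1,1,2),k,d).reshape(-1,2)
    Rm=cv2.Rodrigues(np.array(c['rvec'],float))[0]; t=np.array(c['tvec'],float).reshape(3)
    return -Rm.T@t,(Rm.T@np.c_[p,np.ones(len(p))].T).T
def onz(c,px,z):
    o,d=ray(c,px); return o+d*((z-o[2])/d[:,2])[:,None]
def proj(c,P):
    k,d=K(c); return cv2.projectPoints(np.array(P,float).reshape(-1,1,3),np.array(c['rvec'],float),np.array(c['tvec'],float),k,d)[0].reshape(-1,2)
def st():
    o=ctrl.get_obs(); print({k:np.round(o[k],3).tolist() for k in ['time_s','qpos','ee_pos','eef_rot','force','grip_width']}); return o
E
python3 - <<'E'
from h import *
np.set_printoptions(suppress=True,precision=3)
st()
for n in ['scene','side','wrist']:
    c=cam(n,n+'0'); o,d=ray(c,[[320,200]]); print(n,o,d, c['fx'])
E
```

```text
{'time_s': 0.0, 'qpos': [1.268, 0.3, 1.522, -0.0, 1.321, -0.067], 'ee_pos': [0.128, 0.535, 0.205], 'eef_rot': [-1.634, 1.57, -1.87], 'force': [0.603, 0.715, 0.558], 'grip_width': 0.094}
scene [1.127 0.354 0.794] [[-0.559 -0.413 -0.719]] 368.32615028064816
side [ 0.255 -0.465  0.696] [[ 0.435  0.505 -0.746]] 371.0677665783287
wrist [0.064 0.55  0.383] [[ 0.226 -0.06  -0.972]] 335.66584556924744
```

View pics/scene0.png

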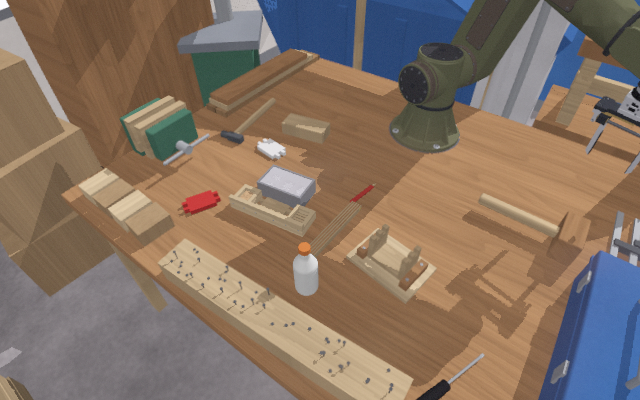

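View pics/side0.png

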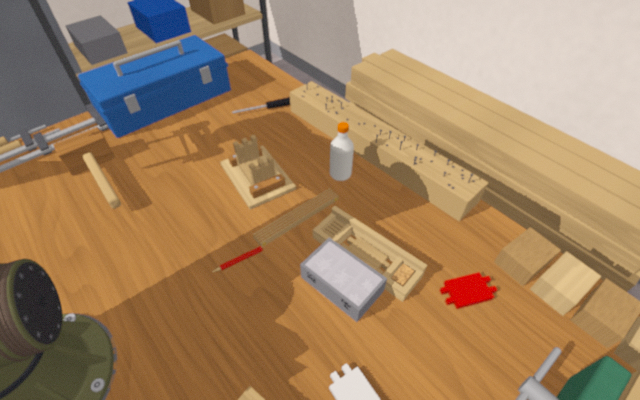

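View pics/wrist0.png

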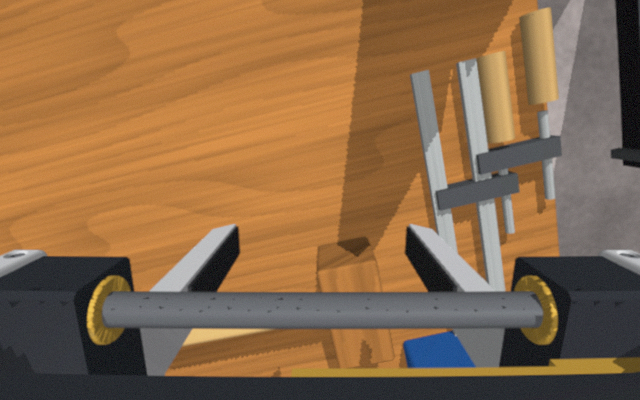

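```bash
python3 - <<'E'
import cv2
a=cv2.imread('pics/scene0.png'); b=cv2.imread('pics/side0.png')
cv2.imwrite('pics/s1.png',cv2.resize(a[155:305,220:440],(792,540),interpolation=cv2.INTER_CUBIC))
cv2.imwrite('pics/d1.png',cv2.resize(b[190:330,280:480],(800,560),interpolation=cv2.INTER_CUBIC))
cv2.imwrite('pics/d2.png',cv2.resize(b[110:285,200:375],(600,600),interpolation=cv2.INTER_CUBIC))
E
```

```text
(no output)
```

View pics/s1.png

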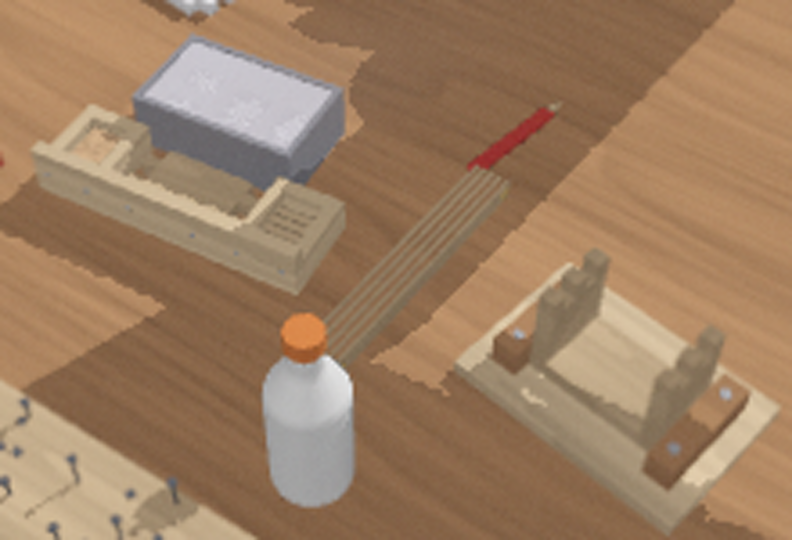

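View pics/d1.png

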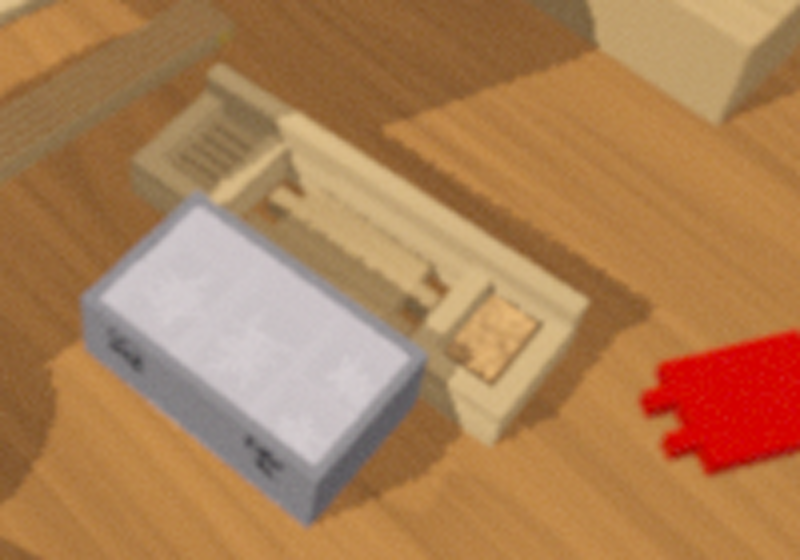

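View pics/d2.png

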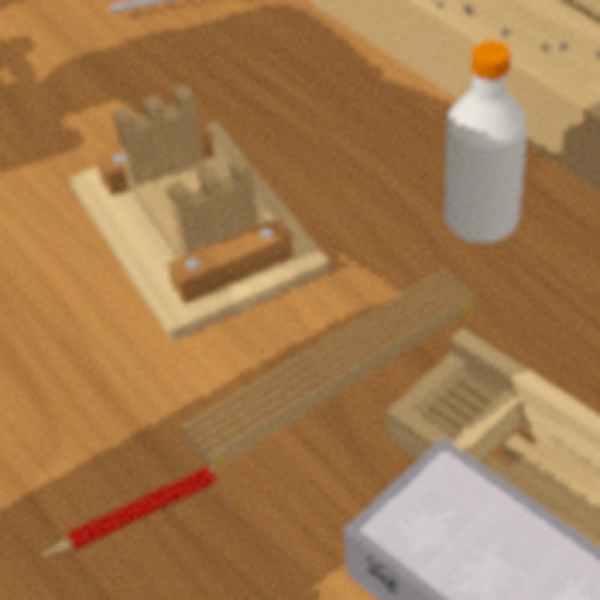

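```bash
python3 - <<'E'
from h import *
np.set_printoptions(suppress=True,precision=4)
s=cam('scene'); d=cam('side')
S=lambda L:np.array(L,float)/3.6+[220,155]
D=lambda L:np.array(L,float)/4+[280,190]
D2=lambda L:np.array(L,float)/(600/175)+[200,110]
print('case top'); print(onz(s,S([(195,37),(345,92),(290,158),(133,97)]),.052)); print(onz(d,D([(200,197),(427,355),(313,468),(83,297)]),.052))
print('rack front corners top .03'); print(onz(d,D([(133,163),(490,415)]),.03)); print(onz(s,S([(345,208),(283,180),(150,130)]),.03))
print('rack bottom front side',onz(d,D([(135,185),(490,443)]),0))
print('frame base corners .012',onz(s,S([(455,367),(575,262),(778,405)]),.012)); print(onz(d,D2([(73,178),(213,125),(327,262),(172,328)]),.012))
print('tips .092 side', onz(d,D2([(120,110),(188,90),(173,187),(243,167)]),.092)); print(onz(s,S([(550,292),(597,257),(665,375),(713,335)]),.092))
print('rule',onz(s,S([(470,175),(507,188),(350,355)]),.016)); print(onz(d,D2([(185,430),(445,270),(472,305),(215,460)]),.016))
print('pencil',onz(d,D2([(210,470),(45,555)]),.007)); print('glue', onz(d,D2([(483,235)]),.0),onz(s,S([(310,495)]),0),onz(d,D2([(490,55)]),.16))
E
```

```text
case top
[[ 0.5124 -0.2745  0.052 ]
 [ 0.4933 -0.1283  0.052 ]
 [ 0.579  -0.1184  0.052 ]
 [ 0.5992 -0.2666  0.052 ]]
[[ 0.5739 -0.1274  0.052 ]
 [ 0.5953 -0.271   0.052 ]
 [ 0.511  -0.2773  0.052 ]
 [ 0.4877 -0.1354  0.052 ]]
rack front corners top .03
[[ 0.5717 -0.0739  0.03  ]
 [ 0.6058 -0.3076  0.03  ]]
[[ 0.5804 -0.0643  0.03  ]
 [ 0.5851 -0.1219  0.03  ]
 [ 0.6047 -0.2463  0.03  ]]
rack bottom front side [[ 0.5766 -0.0693  0.    ]
 [ 0.6096 -0.3109  0.    ]]
frame base corners .012 [[0.6446 0.0805 0.012 ]
 [0.5097 0.1016 0.012 ]
 [0.5402 0.2821 0.012 ]]
[[0.5399 0.2799 0.012 ]
 [0.6618 0.2605 0.012 ]
 [0.6364 0.075  0.012 ]
 [0.5121 0.0956 0.012 ]]
tips .092 side [[0.5717 0.235  0.092 ]
 [0.6232 0.2215 0.092 ]
 [0.555  0.1389 0.092 ]
 [0.6042 0.1239 0.092 ]]
[[0.6055 0.1268 0.092 ]
 [0.5602 0.1375 0.092 ]
 [0.621  0.2209 0.092 ]
 [0.5743 0.232  0.092 ]]
rule [[ 0.4828 -0.0113  0.016 ]
 [ 0.4776  0.0205  0.016 ]
 [ 0.6823  0.0152  0.016 ]]
[[ 0.4673  0.0116  0.016 ]
 [ 0.6952  0.0088  0.016 ]
 [ 0.687  -0.0297  0.016 ]
 [ 0.4687 -0.0213  0.016 ]]
pencil [[ 0.4644 -0.0198  0.007 ]
 [ 0.3492 -0.0059  0.007 ]]
glue [[0.7527 0.0288 0.    ]] [[0.7819 0.0548 0.    ]] [[0.7607 0.0406 0.16  ]]
```

```bash
cat >> h.py <<'E'
def goto(x,y,z,jaw):
    """print total delta: first pure turn about tool x, then shift in new tool frame. jaw=yaw of tool y (rad)"""
    o=ctrl.get_obs(); p=np.array(o['ee_pos']); Rm=R.from_euler('xyz',o['eef_rot']).as_matrix()
    cy=np.arctan2(Rm[1,1],Rm[0,1]); 
    a=-(jaw-cy); a=(a+np.pi)%(2*np.pi)-np.pi   # tool x is down
    yt=np.array([np.cos(jaw),np.sin(jaw),0]); xt=np.array([0,0,-1.]); zt=np.cross(xt,yt)
    d=np.array([x,y,z])-p
    print('t',o['time_s'],'pos',p.round(4),'jawyaw',round(cy,4),'tilt',Rm[:,0].round(4),'F',np.round(o['force'],1),'q1,q6',round(o['qpos'][0],3),round(o['qpos'][5],3),'grip',round(o['grip_width'],4))
    print('turn x %.3f; shift mm'%a, (1000*np.array([d@xt,d@yt,d@zt])).round(1),'len',round(1000*np.linalg.norm(d)))
E
python3 - <<'E'
from h import *
np.set_printoptions(suppress=True,precision=4)
o=ctrl.get_obs();print(R.from_euler('xyz',o['eef_rot']).as_matrix())
goto(.56,.18,.25,0.136+np.pi/2); goto(.56,.18,.25,0.136-np.pi/2)
c=cam('wrist'); print(proj(c,[o['ee_pos']]))
d=cam('side'); print(onz(d,np.array([(645,400),(720,465)])/4.+[280,190],.014)); print(onz(d,[[330,380],[395,400]],.014))
E
```

```text
[[-0.0001  0.2337  0.9723]
 [-0.0005  0.9723 -0.2337]
 [-1.     -0.0005 -0.    ]]
t 0.25 pos [0.1285 0.5347 0.2052] jawyaw 1.335 tilt [-0.0001 -0.0005 -1.    ] F [ 0.1  0.7 -0.2] q1,q6 1.268 -0.067 grip 0.0941
turn x -0.372; shift mm [ -44.8 -409.9  379.4] len 560
t 0.25 pos [0.1285 0.5347 0.2052] jawyaw 1.335 tilt [-0.0001 -0.0005 -1.    ] F [ 0.1  0.7 -0.2] q1,q6 1.268 -0.067 grip 0.0941
turn x 2.770; shift mm [ -44.8  409.9 -379.4] len 560
[[322.5738 239.8248]]
[[ 0.6805 -0.3498  0.014 ]
 [ 0.6798 -0.3962  0.014 ]]
[[ 0.3933 -0.3321  0.014 ]
 [ 0.4551 -0.4272  0.014 ]]
```

Emit:
play_rows --deltas '[[[-25,0,0,-0.124,0,0,60],[-25,0,0,-0.124,0,0,60],[-25,0,0,-0.124,0,0,60],[0,-30,30,0,0,0,60],[0,-30,30,0,0,0,60],[0,-30,30,0,0,0,60],[0,-30,30,0,0,0,60],[0,-30,30,0,0,0,60],[0,-30,30,0,0,0,60],[0,-30,30,0,0,0,60]]]'

```text
time_s: 1.35
ee_pos: [0.3662, 0.3539, 0.2806]
eef_rot: [0.646, 1.57, 0.782]
force: [0.1, 1.2, 0.2]
grip_width: 0.0599
```

Emit:
play_rows --deltas '[[[0,-30,30,0,0,0,60],[0,-30,30,0,0,0,60],[0,-30,30,0,0,0,60],[0,-30,30,0,0,0,60],[0,-30,30,0,0,0,60],[0,-30,30,0,0,0,60],[0,-30,30,0,0,0,60],[0,0,0,0,0,0,60]]]'

```text
time_s: 2.15
ee_pos: [0.6041, 0.1723, 0.279]
eef_rot: [-2.686, 1.569, -2.554]
force: [-1.0, -0.4, -0.4]
grip_width: 0.0604
```

```bash
python3 - <<'E'
from h import *
goto(.6,-.19,.2,1.707)
cam('wrist','w1')
E
```

```text
t 2.15 pos [0.6041 0.1723 0.279 ] jawyaw 1.7031 tilt [-1.3e-03 -9.0e-04 -1.0e+00] F [-1.  -0.4 -0.4] q1,q6 0.22 -1.483 grip 0.0604
turn x -0.004; shift mm [  79.  -358.4  -53.3] len 371
```

View pics/w1.png

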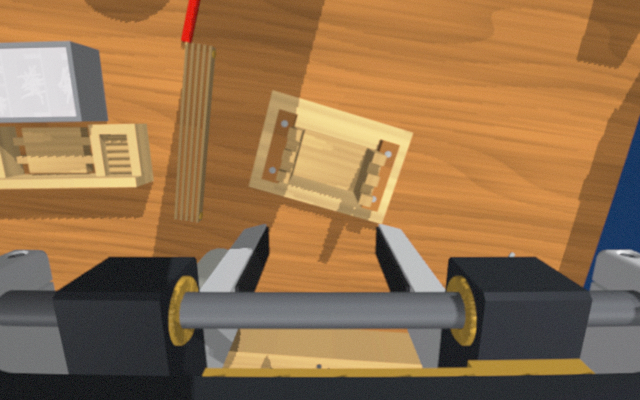

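```bash
python3 - <<'E'
import cv2
a=cv2.imread('pics/w1.png')
cv2.imwrite('pics/w1f.png',cv2.resize(a[80:230,235:425],(760,600),interpolation=cv2.INTER_CUBIC))
E
```

```text
(no output)
```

View pics/w1f.png

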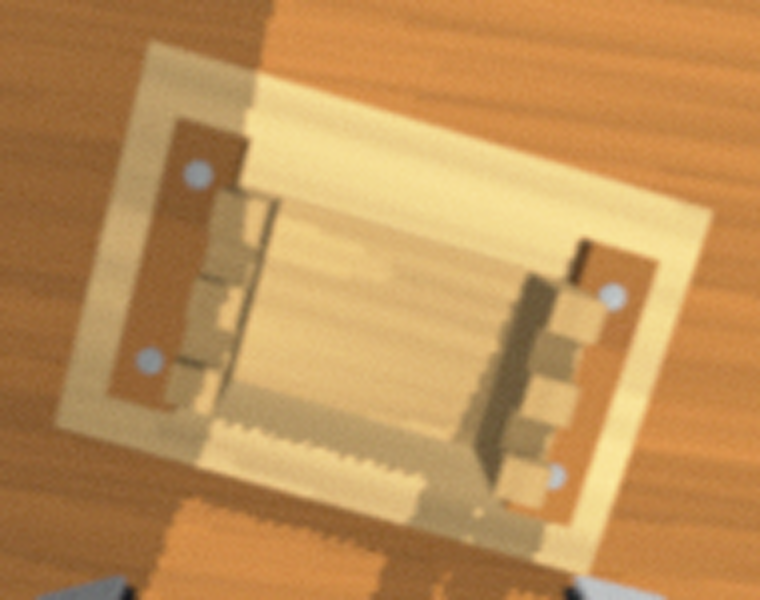

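```bash
cat > fr.py <<'E'
from h import *
def fit(model,P):
    model=np.array(model,float);P=np.array(P)[:,:2]
    mc,pc=model.mean(0),P.mean(0); H=(model-mc).T@(P-pc); th=np.arctan2(H[0,1]-H[1,0],H[0,0]+H[1,1])
    Rm=np.array([[np.cos(th),-np.sin(th)],[np.sin(th),np.cos(th)]]); t=pc-Rm@mc
    return t,th,((Rm@model.T).T+t-P)*1000
E
python3 - <<'E'
from fr import *
np.set_printoptions(suppress=True,precision=4)
c=cam('wrist'); W=lambda L:np.array(L,float)/4+[235,80]
b=onz(c,W([(150,40),(712,210),(590,572),(57,427)]),.012)
print(b); print('base',*fit([(-.065,-.095),(-.065,.095),(.065,.095),(.065,-.095)],b))
t=onz(c,W([(578,316),(550,402),(524,483)]),.092)
print('tipsR',*fit([(-.02425,.048),(0,.048),(.02425,.048)],t))
d=cam('side'); D2=lambda L:np.array(L,float)/(600/175)+[200,110]
b=onz(d,D2([(73,178),(213,125),(327,262),(172,328)]),.012)
print('side base',*fit([(-.065,.095),(.065,.095),(.065,-.095),(-.065,-.095)],b))
cc=cam('scene');S=lambda L:np.array(L,float)/3.6+[220,155]
b=onz(cc,S([(455,367),(575,262),(778,405)]),.012)
print('scene base',*fit([(.065,-.095),(-.065,-.095),(-.065,.095)],b))
# project expected tips
E
```

```text
[[0.5092 0.0979 0.012 ]
 [0.5376 0.2852 0.012 ]
 [0.6647 0.267  0.012 ]
 [0.6381 0.0793 0.012 ]]
base [0.5874 0.1823] -0.14469918786838806 [[ 0.1998 -0.1689]
 [-0.8089  0.5231]
 [ 0.6967 -0.047 ]
 [-0.0876 -0.3072]]
tipsR [0.5878 0.1817] -0.14423387727678014 [[ 0.2221 -0.0512]
 [-0.261   0.0758]
 [ 0.0388 -0.0246]]
side base [0.5876 0.1777] -0.14857968321558593 [[-2.5611  1.4087]
 [ 4.0854  1.5781]
 [ 1.354  -0.8177]
 [-2.8783 -2.169 ]]
scene base [0.5908 0.183 ] -0.14269205801436882 [[-2.9629 -0.7972]
 [ 3.1998 -3.3775]
 [-0.2369  4.1747]]
```

Emit:
play_rows --deltas '[[[5,-41,-4,0,0,0,60],[5,-41,-4,0,0,0,60],[5,-41,-4,0,0,0,60],[5,-41,-4,0,0,0,60],[5,-41,-4,0,0,0,60],[5,-41,-4,0,0,0,60],[5,-41,-4,0,0,0,60],[5,-41,-4,0,0,0,60],[5,-41,-4,0,0,0,60],[0,0,0,0,0,0,60]]]'

```text
time_s: 3.35
ee_pos: [0.6153, -0.1978, 0.2347]
eef_rot: [-3.008, 1.57, -2.875]
force: [-0.5, -0.1, -0.2]
grip_width: 0.0602
```

```bash
python3 - <<'E'
from h import *
goto(.6,-.19,.2,1.707)
c=cam('wrist','w2')
cv2.imwrite('pics/w2.png',cv2.resize(c['img'][20:230,140:440,::-1],(800,560),interpolation=cv2.INTER_CUBIC))
E
```

```text
t 3.35 pos [ 0.6153 -0.1978  0.2347] jawyaw 1.7042 tilt [-1.e-03 -3.e-04 -1.e+00] F [-0.5 -0.1 -0.2] q1,q6 -0.367 -2.072 grip 0.0602
turn x -0.003; shift mm [ 34.7   9.8 -14.1] len 39
```

View pics/w2.png

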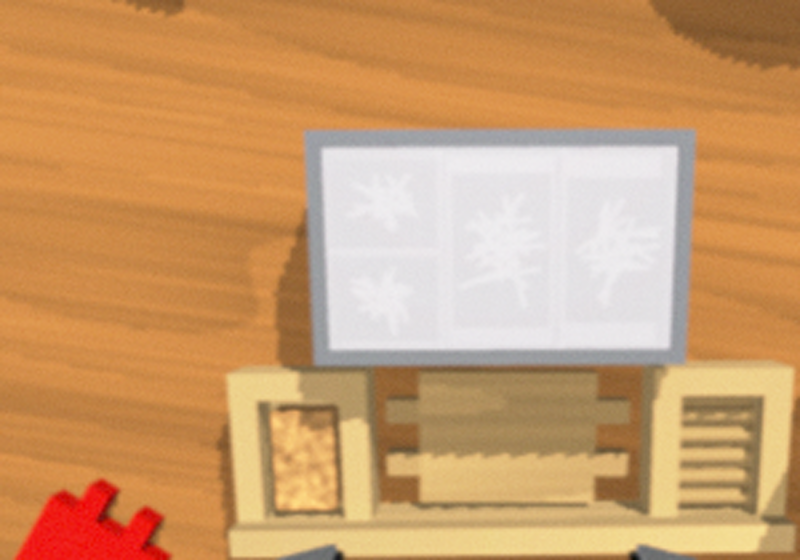

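```bash
python3 - <<'E'
from fr import *
np.set_printoptions(suppress=True,precision=4)
c=cam('wrist'); W=lambda L:np.array(L,float)/(8/3)+[140,20]
print('case',*fit([(-.045,-.075),(-.045,.075),(.045,.075),(.045,-.075)],onz(c,W([(306,130),(694,130),(685,364),(314,364)]),.052)))
t,th,r=fit([(0,-.122),(0,.122)],onz(c,W([(228,372),(793,362)]),.03)); print('rack',t,th,r)
print('inner',onz(c,W([(374,370),(642,366)]),.03))
th_=th; ex=np.array([np.cos(th_),np.sin(th_)]);ey=np.array([-ex[1],ex[0]])
for n,L,z in [('side tips/back',[(387,410),(387,463),(629,410),(629,463),(508,503)],.014),('case',[(306,130),(694,130),(685,364),(314,364)],.052)]:
    P=onz(c,W(L),z)[:,:2]-t; print(n,np.c_[P@ex,P@ey])
E
```

```text
case [ 0.5437 -0.1998] 0.13506912067777646 [[-0.2107 -0.9066]
 [-0.4566  0.8874]
 [ 0.2742  0.1393]
 [ 0.3931 -0.1201]]
rack [ 0.5909 -0.1882] 0.1522744888240487 [[ 0.1173 -0.7642]
 [-0.1173  0.7642]]
inner [[ 0.6001 -0.246   0.03  ]
 [ 0.583  -0.1325  0.03  ]]
side tips/back [[ 0.0203 -0.0554]
 [ 0.0447 -0.0565]
 [ 0.0222  0.0537]
 [ 0.0467  0.0542]
 [ 0.0646 -0.0014]]
case [[-0.0943 -0.0776]
 [-0.0917  0.0706]
 [-0.0023  0.0699]
 [-0.005  -0.0798]]
```

Emit:
play_rows --deltas '[[[0,9,0,-0.017,0,0,60],[30,0,0,0,0,0,60],[30,0,0,0,0,0,60],[30,0,0,0,0,0,60],[30,0,0,0,0,0,60],[30,0,0,0,0,0,60],[30,0,0,0,0,0,60],[30,0,0,0,0,0,60],[0,0,0,0,0,0,60]]]'

```text
time_s: 4.35
ee_pos: [0.6131, -0.183, 0.0222]
eef_rot: [2.619, 1.565, 2.775]
force: [-0.0, 0.3, -0.2]
grip_width: 0.0599
```

```bash
python3 - <<'E'
from h import *
goto(.6134,-.1887,.022,1.721)
E
```

```text
t 4.35 pos [ 0.6131 -0.183   0.0222] jawyaw 1.7269 tilt [-0.0055  0.0021 -1.    ] F [-0.   0.3 -0.2] q1,q6 -0.347 -2.074 grip 0.0599
turn x 0.006; shift mm [ 0.2 -5.6 -0.6] len 6
```

Emit:
play_rows --deltas '[[[0,-5,0,0.006,0,0,60],[0,0,-5,0,0,0,60],[0,0,-5,0,0,0,60],[0,0,-5,0,0,0,60],[0,0,-8,0,0,0,60],[0,0,-8,0,0,0,60],[0,0,-10,0,0,0,60],[0,0,-10,0,0,0,60]]]'

```text
time_s: 5.15
ee_pos: [0.5654, -0.1985, 0.0263]
eef_rot: [-0.372, 1.568, -0.224]
force: [5.1, 1.6, 1.3]
grip_width: 0.0599
```

Emit:
play_rows --deltas '[[[0,0,-10,0,0,0,60],[0,0,-10,0,0,0,60],[0,0,-10,0,0,0,60],[0,0,-10,0,0,0,60],[0,0,-10,0,0,0,60],[0,0,-10,0,0,0,60],[0,0,-10,0,0,0,60],[0,0,-8,0,0,0,60],[0,0,-5,0,0,0,60],[0,0,0,0,0,0,60]]]'

```text
time_s: 6.15
ee_pos: [0.4826, -0.2107, 0.026]
eef_rot: [-0.644, 1.57, -0.497]
force: [-0.7, 0.2, 0.3]
grip_width: 0.0599
```

```bash
python3 - <<'E'
from h import *
goto(.6251,-.1837,.1,1.721)
c=cam('side'); cv2.imwrite('pics/d3.png',cv2.resize(c['img'][170:350,240:480,::-1],(800,600),interpolation=cv2.INTER_CUBIC))
E
```

```text
t 6.15 pos [ 0.4826 -0.2107  0.026 ] jawyaw 1.7176 tilt [ 8.e-04 -5.e-04 -1.e+00] F [-0.7  0.2  0.3] q1,q6 -0.481 -2.199 grip 0.0599
turn x -0.003; shift mm [-74.    5.4 144.9] len 163
```

View pics/d3.png

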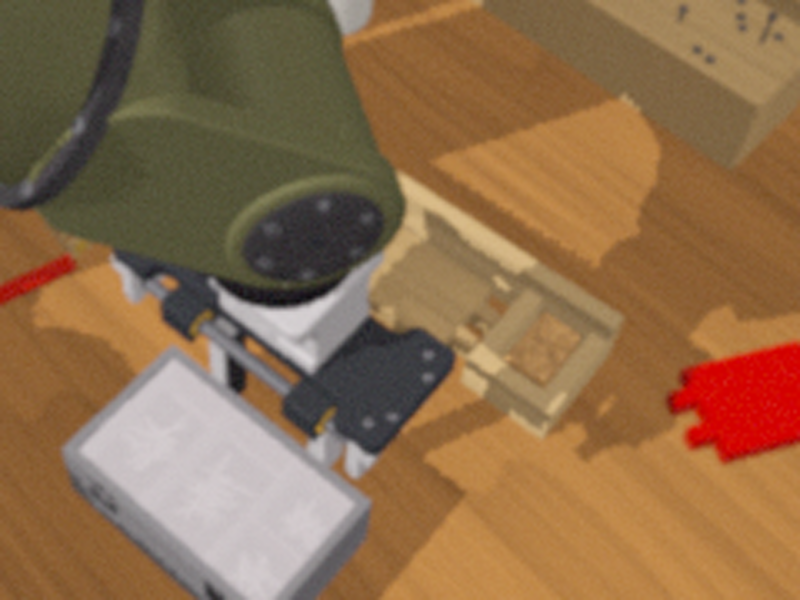

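Emit:
play_rows --deltas '[[[-25,0,0,0,0,0,25],[-25,0,0,0,0,0,25],[-25,0,25,0,0,0,25],[0,0,40,0,0,0,25],[0,0,40,0,0,0,25],[0,5,40,0,0,0,25],[0,0,0,0.143,0,0,25],[0,0,0,0.143,0,0,25],[0,0,0,0.143,0,0,25],[0,0,0,0.143,0,0,25]]]'

```text
time_s: 7.2
ee_pos: [0.6254, -0.1841, 0.0999]
eef_rot: [-2.903, 1.569, 2.95]
force: [-0.5, -0.6, -1.1]
grip_width: 0.0252
```

Emit:
play_rows --deltas '[[[0,0,0,0.143,0,0,25],[0,0,0,0.143,0,0,25],[0,0,0,0.143,0,0,25],[0,0,0,0.143,0,0,25],[0,0,0,0.143,0,0,25],[0,0,0,0.143,0,0,25],[0,0,0,0.137,0,0,25],[0,0,0,0,0,0,25]]]'

```text
time_s: 8.0
ee_pos: [0.6254, -0.1842, 0.1001]
eef_rot: [-1.915, 1.57, 2.946]
force: [0.2, -0.3, -0.1]
grip_width: 0.0247
```

```bash
python3 - <<'E'
from h import *
goto(.6248,-.1839,.018,.150)
E
```

```text
t 8.0 pos [ 0.6254 -0.1842  0.1001] jawyaw 0.1488 tilt [-1.1e-03  2.0e-04 -1.0e+00] F [ 0.2 -0.3 -0.1] q1,q6 -0.342 -0.491 grip 0.0247
turn x -0.001; shift mm [82.1 -0.6 -0.4] len 82
```

Descend onto the board, pressing lightly.

Emit:
play_rows --deltas '[[[30,0,0,0,0,0,25],[30,0,0,0,0,0,25],[18,0,0,0,0,0,25],[4,0,0,0,0,0,25],[4,0,0,0,0,0,25],[2,0,0,0,0,0,25],[0,0,0,0,0,0,25]]]'

```text
time_s: 8.7
ee_pos: [0.6262, -0.1844, 0.0143]
eef_rot: [0.99, 1.57, -0.428]
force: [-4.9, 0.8, 6.7]
grip_width: 0.0252
```

Emit:
play_rows --deltas '[[[2,0,0,0,0,0,25],[0,-3,0,0,0,0,25],[0,-5,0,0,0,0,25],[0,-6,0,0,0,0,25],[0,-7,0,0,0,0,25],[0,-7,0,0,0,0,25],[0,-7,0,0,0,0,25],[0,-6,0,0,0,0,25],[0,0,0,0,0,0,25]]]'

```text
time_s: 9.6
ee_pos: [0.5877, -0.1912, 0.0143]
eef_rot: [1.098, 1.563, -0.32]
force: [3.1, 0.4, 13.0]
grip_width: 0.0249
```

Emit:
play_rows --deltas '[[[-10,0,0,0,0,0,25],[-25,0,0,0,0,0,94],[-30,0,0,0,0,0,94],[-30,0,0,0,0,0,94],[-30,40,0,0,0,0,94],[0,0,0,0,0,0,94]]]'

```text
time_s: 10.2
ee_pos: [0.6291, -0.1844, 0.1419]
eef_rot: [1.101, 1.561, -0.317]
force: [0.9, -0.3, -0.3]
grip_width: 0.0617
```

```bash
python3 - <<'E'
from h import *
goto(.6248,-.1839,.018,.150)
c=cam('wrist','w4')
E
```

```text
t 10.2 pos [ 0.6291 -0.1844  0.1419] jawyaw 0.1531 tilt [ 0.0095 -0.0031 -1.    ] F [ 0.9 -0.3 -0.3] q1,q6 -0.341 -0.494 grip 0.0617
turn x 0.003; shift mm [123.9  -4.1  -1.1] len 124
```

View pics/w4.png

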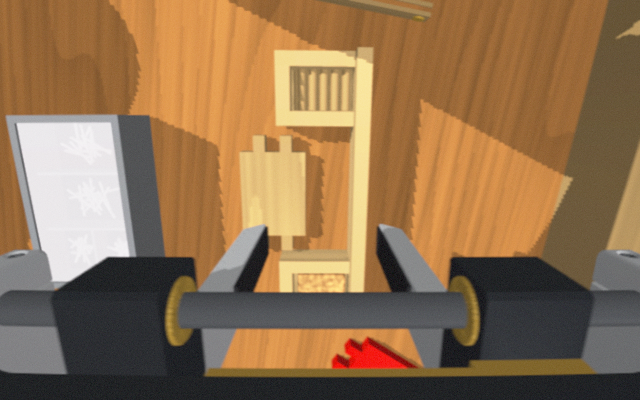

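```bash
python3 - <<'E'
from fr import *
np.set_printoptions(suppress=True,precision=4)
goto(.6248,-.1839,.018,.150)
c=cam('wrist'); cv2.imwrite('pics/w5.png',cv2.resize(c['img'][110:270,200:380,::-1],(675,600),interpolation=cv2.INTER_CUBIC))
E
```

```text
t 10.25 pos [ 0.6267 -0.1843  0.1386] jawyaw 0.1529 tilt [ 0.0049 -0.0018 -1.    ] F [ 0.1  0.6 -1.6] q1,q6 -0.342 -0.495 grip 0.0656
turn x 0.003; shift mm [120.6  -1.8  -0.7] len 121
```

View pics/w5.png

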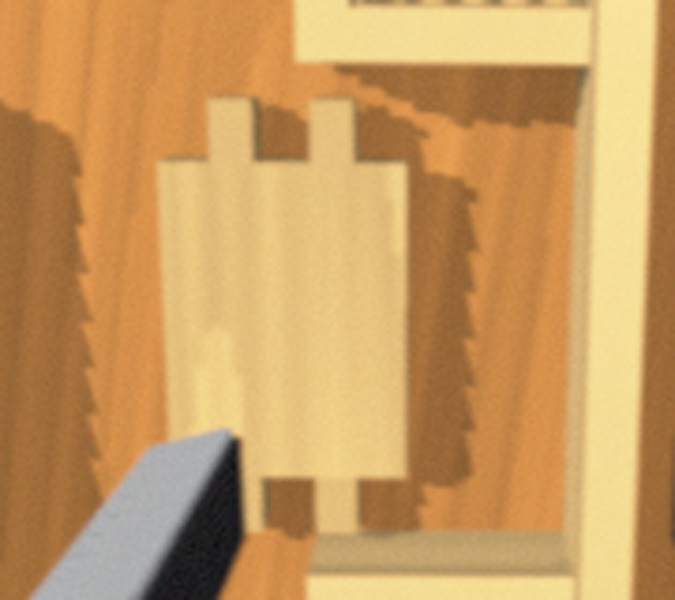

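```bash
python3 - <<'E'
from fr import *
np.set_printoptions(suppress=True,precision=4)
c=cam('wrist'); W=lambda L:np.array(L,float)/3.75+[200,110]
P=onz(c,W([(158,161),(407,161),(407,478)]),.014)
t,th,r=fit([(-.03,.04),(.03,.04),(.03,-.04)],P); print(t,th,r)
goto(t[0],t[1],.012,th)
E
```

```text
[ 0.5844 -0.1936] 0.1442506603757723 [[-0.5678  0.325 ]
 [ 0.2112  0.0257]
 [ 0.3566 -0.3507]]
t 10.35 pos [ 0.6242 -0.1843  0.1352] jawyaw 0.1518 tilt [-0.0009  0.0002 -1.    ] F [ 0.2 -0.5  0.3] q1,q6 -0.343 -0.495 grip 0.0738
turn x 0.008; shift mm [123.2 -40.8   3.5] len 130
```

Emit:
play_rows --deltas '[[[0,-41,3,0.008,0,0,94],[25,0,0,0,0,0,94],[0,0,0,0,0,0,94],[30,0,0,0,0,0,94],[30,0,0,0,0,0,94],[25,0,0,0,0,0,94],[12,0,0,0,0,0,94],[0,0,0,0,0,0,94]]]'

```text
time_s: 11.15
ee_pos: [0.584, -0.1932, 0.0123]
eef_rot: [-2.093, 1.568, 2.763]
force: [-0.4, 0.1, 0.3]
grip_width: 0.0941
```

```bash
python3 - <<'E'
from h import *
goto(.5844,-.1936,.004,.144)
E
```

```text
t 11.15 pos [ 0.584  -0.1932  0.0123] jawyaw 0.1432 tilt [-0.0026  0.001  -1.    ] F [-0.4  0.1  0.3] q1,q6 -0.379 -0.522 grip 0.0941
turn x -0.001; shift mm [8.3 0.3 0.4] len 8
```

Emit:
play_rows --deltas '[[[8,0,0,0,0,0,94],[0,0,0,0,0,0,58],[0,0,0,0,0,0,58],[0,0,0,0,0,0,58],[0,0,0,0,0,0,50],[0,0,0,0,0,0,50],[0,0,0,0,0,0,50]]]' --grip_force 30

```text
time_s: 11.85
ee_pos: [0.5848, -0.1936, 0.0058]
eef_rot: [1.042, 1.57, -0.385]
force: [-0.7, 0.2, 3.4]
grip_width: 0.0594
```

Emit:
play_rows --deltas '[[[-10,0,0,0,0,0,50],[-20,0,0,0,0,0,50],[-30,0,0,0,0,0,50],[-30,0,0,0,0,0,50],[-30,0,0,0,0,0,50],[-30,0,0,0,0,0,50],[0,0,0,0,0,0,50]]]'

```text
time_s: 12.55
ee_pos: [0.5861, -0.1941, 0.1606]
eef_rot: [1.047, 1.564, -0.381]
force: [0.0, -0.5, -0.4]
grip_width: 0.0593
```

```bash
python3 - <<'E'
from h import *
goto(.5876,.182,.15,-.1445)
c=cam('wrist','w6')
E
```

```text
t 12.55 pos [ 0.5861 -0.1941  0.1606] jawyaw 0.1431 tilt [ 0.0066 -0.0026 -1.    ] F [ 0.  -0.5 -0.4] q1,q6 -0.379 -0.522 grip 0.0593
turn x 0.288; shift mm [  10.6  -52.7 -372.4] len 376
```

View pics/w6.png

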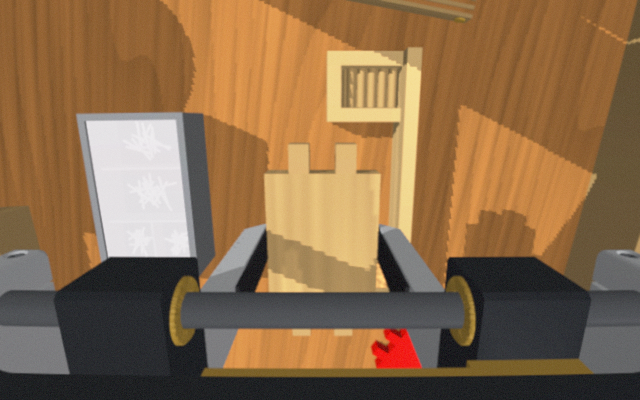

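```bash
python3 - <<'E'
from fr import *
np.set_printoptions(suppress=True,precision=4)
o=ctrl.get_obs(); c=cam('wrist'); Rm=R.from_euler('xyz',o['eef_rot']).as_matrix(); p=np.array(o['ee_pos'])
P=onz(c,[(299,143),(346,143),(265,171),(378,171),(300,335),(344,335)],p[2]+.0085)
print(((P-p)@Rm*1000).round(1)); print(P[0]-P[1])
goto(.5876,.182,.15,-.1445)
E
```

```text
[[ -8.6 -11.3 -54.3]
 [ -8.6  12.2 -54.3]
 [ -8.7 -28.8 -40.2]
 [ -8.5  28.8 -40.2]
 [ -8.4 -12.5  55.1]
 [ -8.4  12.9  55.2]]
[-0.0233 -0.0033  0.    ]
t 12.65 pos [ 0.5847 -0.1935  0.156 ] jawyaw 0.143 tilt [ 0.0008 -0.0003 -1.    ] F [-0.3 -0.1 -0.6] q1,q6 -0.379 -0.522 grip 0.0597
turn x 0.287; shift mm [   6.   -51.2 -372. ] len 376
```

Emit:
play_rows --deltas '[[[0,0,0,0.144,0,0,50],[0,0,0,0.144,0,0,50],[0,-5,-20,0,0,0,50],[0,-6,-40,0,0,0,50],[0,-6,-40,0,0,0,50],[0,-6,-40,0,0,0,50],[0,-6,-40,0,0,0,50],[0,-6,-40,0,0,0,50],[0,-6,-40,0,0,0,50],[0,-6,-40,0,0,0,50]]]'

```text
time_s: 13.65
ee_pos: [0.5807, 0.1117, 0.1541]
eef_rot: [-1.304, 1.569, -3.02]
force: [0.6, -0.5, -1.2]
grip_width: 0.0596
```

Emit:
play_rows --deltas '[[[0,-3,-40,0,0,0,50],[0,-3,-30,0,0,0,50],[0,0,0,0,0,0,50],[0,0,0,0,0,0,50]]]'

```text
time_s: 14.05
ee_pos: [0.5851, 0.1802, 0.1542]
eef_rot: [-1.097, 1.569, -2.812]
force: [-0.2, -1.0, -1.8]
grip_width: 0.0594
```

```bash
python3 - <<'E'
from h import *
goto(.5876,.182,.15,-.1445)
c=cam('wrist','w7')
goto(.5876,.182,.15,-.1445)
E
```

```text
t 14.05 pos [0.5851 0.1802 0.1542] jawyaw -0.144 tilt [-2.1e-03 -7.0e-04 -1.0e+00] F [-0.2 -1.  -1.8] q1,q6 0.239 0.383 grip 0.0594
turn x 0.000; shift mm [ 4.2  2.2 -2.1] len 5
t 14.1 pos [0.5853 0.1795 0.1545] jawyaw -0.1451 tilt [-1.6e-03 -6.0e-04 -1.0e+00] F [ 0.4  0.2 -0.3] q1,q6 0.238 0.383 grip 0.0595
turn x -0.001; shift mm [ 4.5  1.9 -2.8] len 6
```

View pics/w7.png

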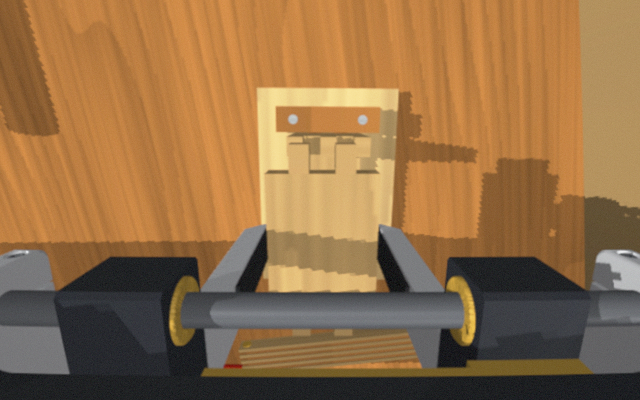

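Emit:
play_rows --deltas '[[[0,2,-3,0,0,0,50],[25,0,0,0,0,0,50],[18,0,0,0,0,0,50],[6,0,0,0,0,0,50],[0,0,0,0,0,0,50],[0,0,0,0,0,0,50]]]'

```text
time_s: 14.7
ee_pos: [0.5886, 0.1827, 0.1074]
eef_rot: [1.938, 1.57, 0.221]
force: [-0.6, -0.6, -0.3]
grip_width: 0.0599
```

```bash
python3 - <<'E'
from h import *
goto(.5876,.182,.1,-.1445)
c=cam('wrist'); a=cv2.resize(c['img'][90:200,240:400,::-1],(640,440),interpolation=cv2.INTER_CUBIC); cv2.imwrite('pics/w8.png',a)
c=cam('side'); a=cv2.resize(c['img'][100:230,190:340,::-1],(690,598),interpolation=cv2.INTER_CUBIC); cv2.imwrite('pics/d8.png',a)
c=cam('scene'); a=cv2.resize(c['img'][190:310,320:460,::-1],(700,600),interpolation=cv2.INTER_CUBIC); cv2.imwrite('pics/s8.png',a)
E
```

```text
t 14.7 pos [0.5886 0.1827 0.1074] jawyaw -0.1455 tilt [ 1.2e-03  3.0e-04 -1.0e+00] F [-0.6 -0.6 -0.3] q1,q6 0.241 0.387 grip 0.0599
turn x -0.001; shift mm [ 7.4 -0.9  0.8] len 8
```

View pics/w8.png

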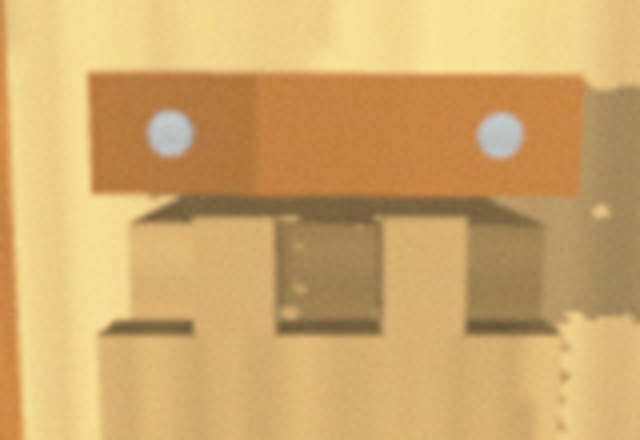

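View pics/s8.png

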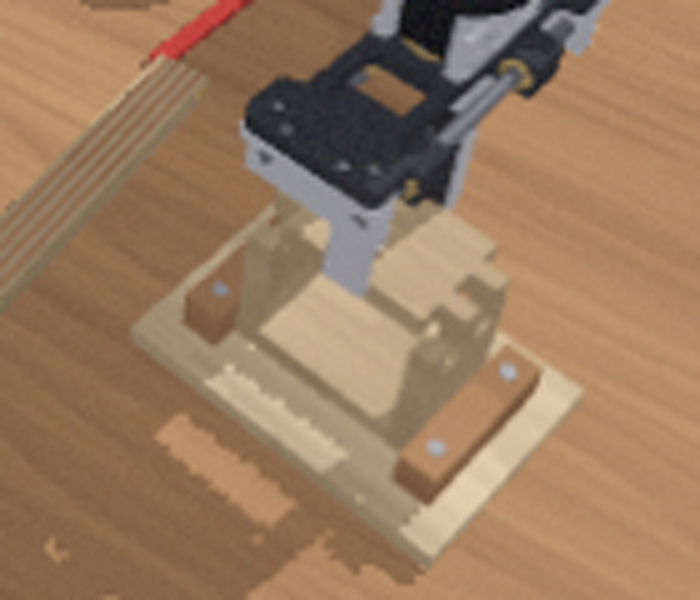

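View pics/d8.png

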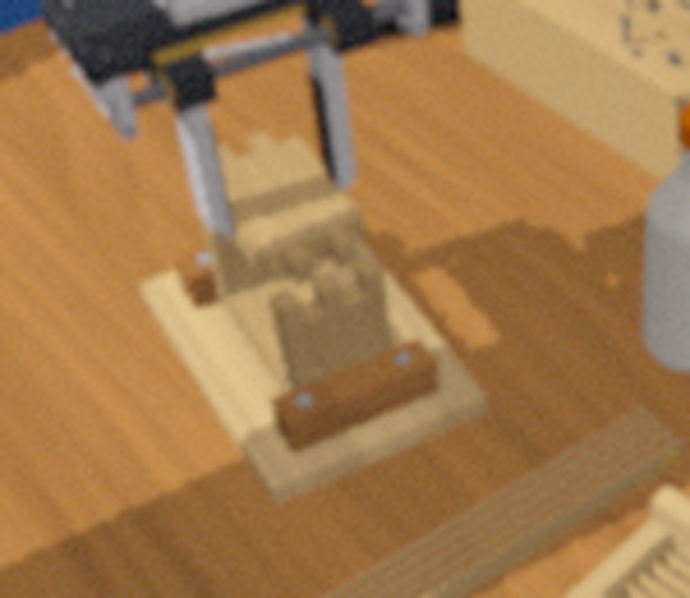

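```bash
python3 - <<'E'
from fr import *
np.set_printoptions(suppress=True,precision=4)
o=ctrl.get_obs(); c=cam('wrist'); Rm=R.from_euler('xyz',o['eef_rot']).as_matrix(); p=np.array(o['ee_pos'])
W=lambda L:np.array(L,float)/4+[240,90]
A=onz(c,W([(131,223),(543,223)]),.092); B=onz(c,W([(193,217),(468,217),(275,330),(383,330),(99,332),(560,332)]),p[2]+.0085)
print('frame',((A-p)@Rm*1000).round(1)); print('side',((B-p)@Rm*1000).round(1))
goto(.5876,.182,.1,-.1445)
E
```

```text
frame [[ 15.4 -27.8 -51.3]
 [ 15.5  31.1 -51.2]]
side [[ -8.5 -16.6 -53.8]
 [ -8.4  17.9 -53.8]
 [ -8.5  -6.4 -39.5]
 [ -8.5   7.3 -39.5]
 [ -8.5 -28.9 -39.2]
 [ -8.4  30.  -39.2]]
t 14.9 pos [0.5884 0.183  0.1073] jawyaw -0.145 tilt [ 0.0012  0.0003 -1.    ] F [-0.5 -0.4 -1.2] q1,q6 0.242 0.387 grip 0.0594
turn x -0.001; shift mm [ 7.3 -0.7  1.1] len 7
```

Emit:
play_rows --deltas '[[[4,0.5,1.5,0,0,0,50],[1,0,0,0,0,0,50],[0,0,0,0,0,0,50]]]'

```text
time_s: 15.2
ee_pos: [0.5883, 0.1813, 0.1012]
eef_rot: [-1.162, 1.57, -2.878]
force: [-0.8, 0.5, -1.2]
grip_width: 0.0597
```

```bash
python3 - <<'E'
from h import *
goto(.5876,.182,.1,-.1445)
c=cam('wrist'); a=cv2.resize(c['img'][130:180,260:385,::-1],(800,320),interpolation=cv2.INTER_CUBIC); b=cv2.resize(c['img'][300:372,235:405,::-1],(800,280),interpolation=cv2.INTER_CUBIC);cv2.imwrite('pics/w9.png',np.vstack([a,b[:270]]))
E
```

```text
t 15.2 pos [0.5883 0.1813 0.1012] jawyaw -0.1451 tilt [-5.e-04 -1.e-04 -1.e+00] F [-0.8  0.5 -1.2] q1,q6 0.239 0.385 grip 0.0597
turn x -0.001; shift mm [ 1.2 -0.8 -0.6] len 2
```

View pics/w9.png

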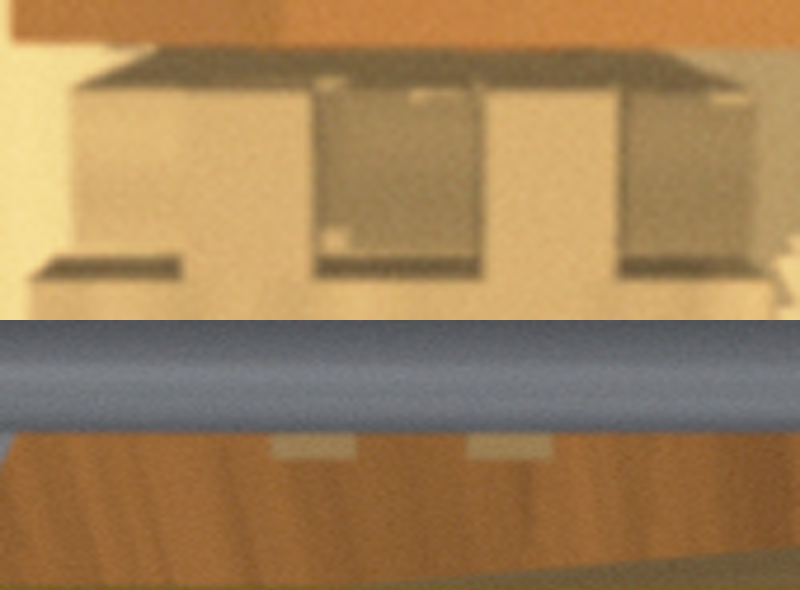

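```bash
python3 - <<'E'
from fr import *
o=ctrl.get_obs(); c=cam('wrist'); Rm=R.from_euler('xyz',o['eef_rot']).as_matrix(); p=np.array(o['ee_pos'])
W=lambda L:np.array(L,float)/6.4+[260,130]
A=onz(c,W([(73,88),(752,88),(73,255),(752,255)]),.092); B=onz(c,W([(183,88),(617,88),(28,279),(772,279)]),p[2]+.0082)
print('frame',((A-p)@Rm*1000).round(1)); print('side',((B-p)@Rm*1000).round(1))
C=onz(c,np.array([(272,460-320),(552,460-320)])/[800/170,280/72]+[235,300],p[2]+.0082);print('far',((C-p)@Rm*1000).round(1))
E
```

```text
frame [[  9.3 -27.7 -52.8]
 [  9.3  31.  -52.8]
 [  9.3 -28.2 -38.3]
 [  9.3  31.6 -38.2]]
side [[ -8.2 -16.4 -54. ]
 [ -8.2  17.6 -54. ]
 [ -8.2 -29.2 -38.9]
 [ -8.2  30.3 -38.9]]
far [[ -8.2 -16.6  55.9]
 [ -8.2  17.8  55.9]]
```

Emit:
play_rows --deltas '[[[0,1,1.3,0,0,0,50],[3,0,0,0,0,0,50],[2,0,0,0,0,0,50],[2,0,0,0,0,0,50],[0,0,0,0,0,0,50]]]'

```text
time_s: 15.8
ee_pos: [0.589, 0.1799, 0.094]
eef_rot: [-1.168, 1.57, -2.884]
force: [-0.7, 0.4, -0.6]
grip_width: 0.0596
```

```bash
python3 - <<'E'
from h import *
goto(.5876,.182,.0838,-.1445)
c=cam('wrist'); a=cv2.resize(c['img'][130:180,260:385,::-1],(800,320),interpolation=cv2.INTER_CUBIC);cv2.imwrite('pics/w10.png',a)
E
```

```text
t 15.8 pos [0.589  0.1799 0.094 ] jawyaw -0.145 tilt [-6.e-04 -2.e-04 -1.e+00] F [-0.7  0.4 -0.6] q1,q6 0.237 0.382 grip 0.0596
turn x -0.000; shift mm [10.2 -1.7 -1.9] len 11
```

View pics/w10.png

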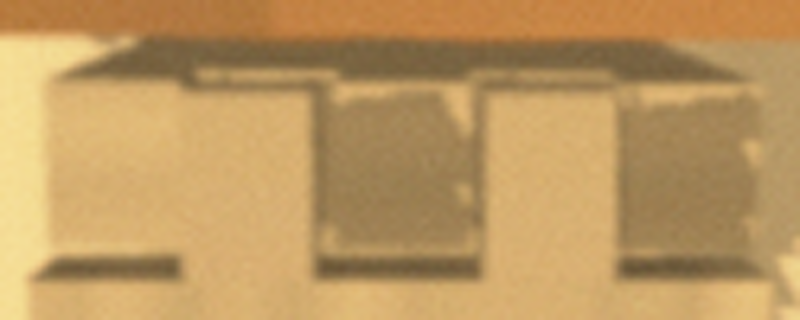

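Emit:
play_rows --deltas '[[[3,0,0,0,0,0,50],[3,0,0,0,0,0,50],[2,0,0,0,0,0,50],[1,0,0,0,0,0,50],[1,0,0,0,0,0,50],[0,0,0,0,0,0,50]]]'

```text
time_s: 16.45
ee_pos: [0.5892, 0.1799, 0.0843]
eef_rot: [-0.79, 1.571, -2.506]
force: [-0.1, -0.1, -0.2]
grip_width: 0.0595
```

Emit:
play_rows --deltas '[[[1,0,0,0,0,0,50],[1,0,0,0,0,0,50],[1,0,0,0,0,0,50],[0,0,0,0,0,0,50]]]'

```text
time_s: 16.85
ee_pos: [0.5894, 0.18, 0.0837]
eef_rot: [1.904, 1.57, 0.188]
force: [-11.1, -2.5, 20.7]
grip_width: 0.0597
```

Emit:
play_rows --deltas '[[[-2,0,0,0,0,0,80],[0,0,0,0,0,0,80],[0,0,0,0,0,0,80],[-20,0,0,0,0,0,80],[-30,0,0,0,0,0,80],[-30,0,0,0,0,0,80],[-30,0,0,0,0,0,80],[-20,0,30,0,0,0,80],[0,0,30,0,0,0,80],[0,0,0,0,0,0,80]]]'

```text
time_s: 17.85
ee_pos: [0.5805, 0.1181, 0.2139]
eef_rot: [1.32, 1.57, -0.398]
force: [0.6, 0.3, -0.8]
grip_width: 0.0802
```

```bash
python3 - <<'E'
from h import *
goto(.3,.0,.2,1.721)
c=cam('wrist','w11'); c=cam('side'); a=cv2.resize(c['img'][100:230,190:340,::-1],(690,598),interpolation=cv2.INTER_CUBIC); cv2.imwrite('pics/d11.png',a)
E
```

```text
t 17.85 pos [0.5805 0.1181 0.2139] jawyaw -0.1475 tilt [ 8.e-04 -3.e-04 -1.e+00] F [ 0.6  0.3 -0.8] q1,q6 0.139 0.287 grip 0.0802
turn x -1.868; shift mm [  13.9  -74.8 -295. ] len 305
```

View pics/w11.png

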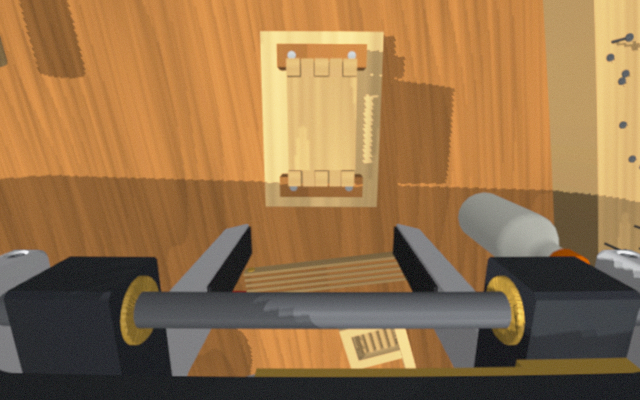

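View pics/d11.png

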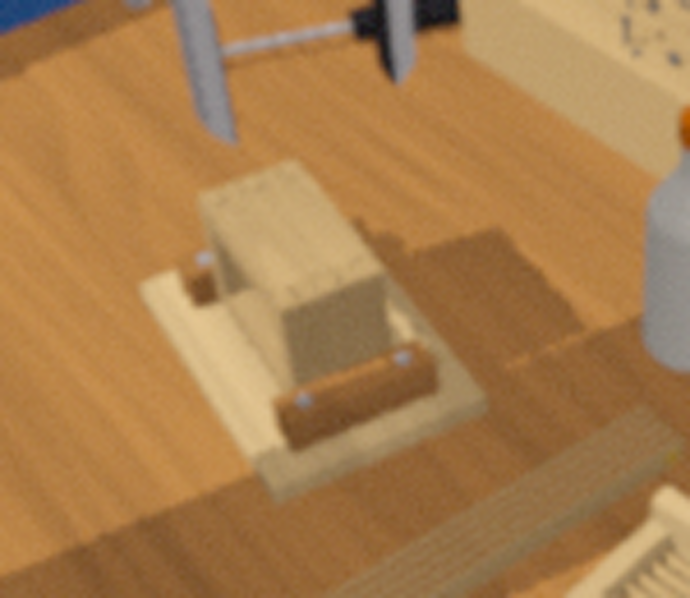

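Emit:
play_rows --deltas '[[[0,0,0,0.142,0,0,60],[0,0,0,0.142,0,0,60],[0,0,0,0.142,0,0,60],[0,0,0,0.142,0,0,60],[0,0,0,0.142,0,0,60],[0,0,0,0.142,0,0,60],[0,0,0,0.142,0,0,60],[0,0,0,0.142,0,0,60],[0,0,0,0.138,0,0,60]]]'

```text
time_s: 18.85
ee_pos: [0.5805, 0.1217, 0.2127]
eef_rot: [-0.163, 1.57, 3.126]
force: [0.2, -0.4, 0.4]
grip_width: 0.0599
```

Emit:
play_rows --deltas '[[[0,31,28,0,0,0,60],[0,31,28,0,0,0,60],[0,31,28,0,0,0,60],[0,31,28,0,0,0,60],[0,31,28,0,0,0,60],[0,31,28,0,0,0,60],[0,31,28,0,0,0,60],[0,31,28,0,0,0,60],[0,31,28,0,0,0,60],[0,31,28,0,0,0,60]]]'

```text
time_s: 19.85
ee_pos: [0.3501, -0.2288, 0.2133]
eef_rot: [-1.518, 1.571, 1.777]
force: [0.6, -1.2, -0.7]
grip_width: 0.0597
```

```bash
python3 - <<'E'
from h import *
goto(.3444,-.2294,.02,-1.421)
c=cam('wrist','w12')
E
```

```text
t 19.85 pos [ 0.3501 -0.2288  0.2133] jawyaw -1.4178 tilt [-1.e-04  3.e-04 -1.e+00] F [ 0.6 -1.2 -0.7] q1,q6 -0.667 0.751 grip 0.0597
turn x 0.003; shift mm [193.3  -0.3   5.7] len 193
```

View pics/w12.png

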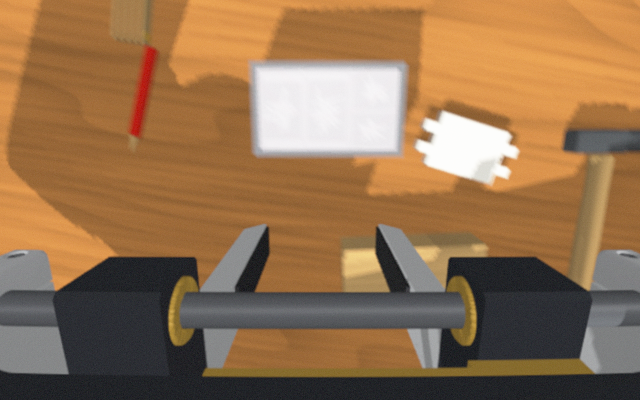

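```bash
python3 - <<'E'
from fr import *
np.set_printoptions(suppress=True,precision=4)
c=cam('wrist'); 
P=onz(c,[(250,62),(407,62),(402,156),(256,156)],.052)
t,th,r=fit([(.045,.075),(.045,-.075),(-.045,-.075),(-.045,.075)],P); print(t,th,r)
T=np.array([.591,-.188]); a=.150; ex=np.array([np.cos(a),np.sin(a)]);ey=np.array([-ex[1],ex[0]])
rk=lambda p:np.array([(p-T)@ex,(p-T)@ey])
print('case in rack',rk(t),th-a)
for q in onz(c,[(343,238),(484,235),(415,260)],.03)[:,:2]: print('block',q,rk(q))
E
```

```text
[ 0.4232 -0.2281] 0.15321189925131712 [[ 0.0785 -0.0917]
 [ 0.5115 -0.4551]
 [ 0.0862 -0.9369]
 [-0.6762  1.4836]]
case in rack [-0.1719 -0.0145] 0.003211899251317124
block [ 0.2871 -0.2661] [-0.3122 -0.0318]
block [ 0.3146 -0.425 ] [-0.3087 -0.193 ]
block [ 0.2729 -0.3532] [-0.3392 -0.1158]
```

Emit:
play_rows --deltas '[[[20,10,0,0.003,0,0,60],[40,0,0,0,0,0,60],[40,0,0,0,0,0,60],[40,0,0,0,0,0,60],[35,0,0,0,0,0,60],[15,0,0,0,0,0,60],[0,0,0,0,0,0,60]]]'

```text
time_s: 20.65
ee_pos: [0.3519, -0.2364, 0.0214]
eef_rot: [-0.858, 1.566, 2.434]
force: [-0.4, -0.0, 1.3]
grip_width: 0.06
```

```bash
python3 - <<'E'
from h import *
goto(.3444,-.2294,.02,-1.421)
c=cam('wrist','w13')
E
```

```text
t 20.65 pos [ 0.3519 -0.2364  0.0214] jawyaw -1.4208 tilt [-0.0034  0.0029 -1.    ] F [-0.4 -0.   1.3] q1,q6 -0.678 0.742 grip 0.06
turn x 0.000; shift mm [ 1.4 -8.   6.3] len 10
```

View pics/w13.png

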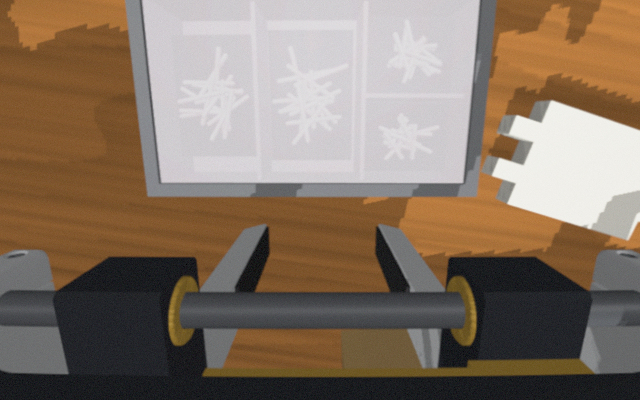

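Emit:
play_rows --deltas '[[[0,0,-6,0,0,0,60],[0,0,-6,0,0,0,60],[0,0,-6,0,0,0,60],[0,0,-8,0,0,0,60],[0,0,-10,0,0,0,60],[0,0,-10,0,0,0,60],[0,0,-10,0,0,0,60],[0,0,-10,0,0,0,60],[0,0,-10,0,0,0,60],[0,0,-10,0,0,0,60]]]'

```text
time_s: 21.7
ee_pos: [0.4371, -0.2254, 0.0239]
eef_rot: [-0.075, 1.569, -3.068]
force: [-12.1, -2.9, 9.6]
grip_width: 0.0598
```

Emit:
play_rows --deltas '[[[0,0,-10,0,0,0,60],[0,0,-10,0,0,0,60],[0,0,-8,0,0,0,60],[0,0,-6,0,0,0,60],[0,0,-4,0,0,0,60],[0,0,0,0,0,0,60],[0,0,20,0,0,0,60],[-40,0,0,0,0,0,20],[-40,0,0,0,0,0,0],[-40,0,0,0,0,0,0]]]'

```text
time_s: 22.7
ee_pos: [0.4551, -0.2224, 0.1452]
eef_rot: [2.857, 1.571, -0.136]
force: [0.2, -1.1, 0.2]
grip_width: 0.0394
```

Emit:
play_rows --deltas '[[[-40,0,0,0,0,0,0],[-40,0,0,0,0,0,0],[0,0,0,0,0,0,0],[0,0,0,0,0,0,0]]]'

```text
time_s: 23.1
ee_pos: [0.4554, -0.2225, 0.2238]
eef_rot: [2.507, 1.569, -0.486]
force: [-0.5, 0.1, -0.5]
grip_width: 0.0075
```

```bash
python3 - <<'E'
from h import *
goto(.3444,-.2294,.02,-1.421)
c=cam('wrist'); a=cv2.resize(c['img'][0:230,130:450,::-1],(800,575),interpolation=cv2.INTER_CUBIC); cv2.imwrite('pics/w14.png',a)
E
```

```text
t 23.1 pos [ 0.4554 -0.2225  0.2238] jawyaw -1.4219 tilt [ 1.2e-03 -7.0e-04 -1.0e+00] F [-0.5  0.1 -0.5] q1,q6 -0.527 0.895 grip 0.0075
turn x -0.001; shift mm [203.8  -9.8 110.7] len 232
```

View pics/w14.png

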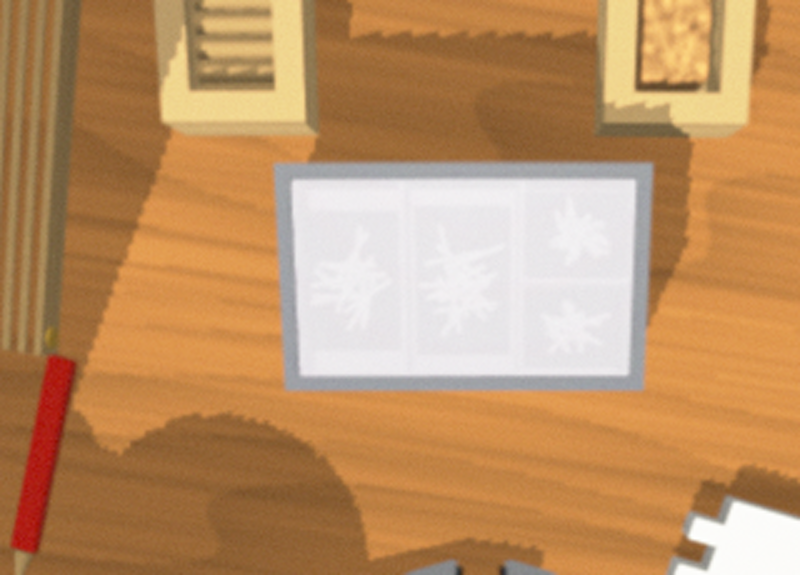

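```bash
python3 - <<'E'
from fr import *
np.set_printoptions(suppress=True,precision=4)
c=cam('wrist'); W=lambda L:np.array(L,float)/2.5+[130,0]
t,th,r=fit([(.045,.075),(.045,-.075),(-.045,-.075),(-.045,.075)],onz(c,W([(275,163),(652,163),(645,389),(287,389)]),.052)); print('case',t,th,r.round(1).tolist())
T,a,r=fit([(0,.122),(0,-.122)],onz(c,W([(163,123),(747,125)]),.03)); print('rack',T,a,r.tolist())
print('inner mid',onz(c,W([(313,123),(598,125)]),.03).mean(0))
ex=np.array([np.cos(a),np.sin(a)]);ey=np.array([-ex[1],ex[0]])
print('rel',(t-T)@ex,(t-T)@ey,th-a)
o=ctrl.get_obs();p=np.array(o['ee_pos'])[:2]; print('tcp rel case', (p-t)@ex,(p-t)@ey)
E
```

```text
case [ 0.5275 -0.2054] 0.1506218296613803 [[0.4, 0.8], [1.0, -1.1], [-0.5, -0.5], [-0.9, 0.8]]
rack [ 0.5893 -0.1918] 0.14467064589767853 [[-0.15125312404762337, 1.0381955894859378], [0.15125312404751234, -1.038195589485924]]
inner mid [ 0.589  -0.1921  0.03  ]
rel -0.06313197567425462 -0.004564815913051918 0.005951183763701767
tcp rel case -0.07444776049052224 -0.006272822385594628
```

Emit:
play_rows --deltas '[[[40,-6,0,0,0,0,60],[40,0,0,0,0,0,60],[40,0,0,0,0,0,60],[40,0,0,0,0,0,60],[30,0,0,0,0,0,60],[12,0,0,0,0,0,60],[0,0,-8,0,0,0,60],[0,0,-8,0,0,0,60]]]'

```text
time_s: 24.0
ee_pos: [0.4711, -0.2146, 0.0224]
eef_rot: [2.506, 1.57, -0.487]
force: [0.0, -0.7, -0.2]
grip_width: 0.0595
```

Emit:
play_rows --deltas '[[[0,0,-6,0,0,0,60],[0,0,-5,0,0,0,60],[0,0,-4,0,0,0,60],[0,0,-3,0,0,0,60],[0,0,-2,0,0,0,60],[0,0,0,0,0,0,60]]]'

```text
time_s: 24.6
ee_pos: [0.4903, -0.2116, 0.0228]
eef_rot: [2.047, 1.57, -0.945]
force: [-4.8, -0.2, 3.7]
grip_width: 0.0599
```

```bash
python3 - <<'E'
from h import *
goto(.4931,-.2047,.02,-1.421)
E
```

```text
t 24.6 pos [ 0.4903 -0.2116  0.0228] jawyaw -1.4217 tilt [ 7.e-04 -9.e-04 -1.e+00] F [-4.8 -0.2  3.7] q1,q6 -0.476 0.946 grip 0.0599
turn x -0.001; shift mm [ 2.8 -6.4 -3.8] len 8
```

Continue in small steps until the rack stops it.

Emit:
play_rows --deltas '[[[0,0,-2,0,0,0,60],[0,0,-2,0,0,0,60],[0,0,-1,0,0,0,60],[0,0,0,0,0,0,60]]]'

```text
time_s: 25.0
ee_pos: [0.4934, -0.211, 0.0228]
eef_rot: [-0.064, 1.567, -3.057]
force: [-21.0, -1.4, 14.7]
grip_width: 0.0604
```

Emit:
play_rows --deltas '[[[0,0,4,0,0,0,60],[0,0,20,0,0,0,60],[-40,0,10,0,0,0,30],[-40,0,0,0,0,0,10],[-40,0,0,0,0,0,10],[-40,0,0,0,0,0,10],[-40,0,0,0,0,0,10],[0,0,0,0,0,0,10]]]'

```text
time_s: 25.8
ee_pos: [0.4631, -0.2164, 0.228]
eef_rot: [2.496, 1.56, -0.496]
force: [0.1, 0.5, -0.4]
grip_width: 0.0156
```

```bash
python3 - <<'E'
from h import *
goto(.4931,-.2047,.02,-1.421)
c=cam('wrist'); a=cv2.resize(c['img'][0:230,130:450,::-1],(800,575),interpolation=cv2.INTER_CUBIC); cv2.imwrite('pics/w15.png',a)
cam('side','d15');cam('scene','s15')
E
```

```text
t 25.8 pos [ 0.4631 -0.2164  0.228 ] jawyaw -1.4217 tilt [ 0.0095 -0.0051 -0.9999] F [ 0.1  0.5 -0.4] q1,q6 -0.509 0.913 grip 0.0156
turn x -0.001; shift mm [208.   -7.1 -31.4] len 210
```

View pics/w15.png

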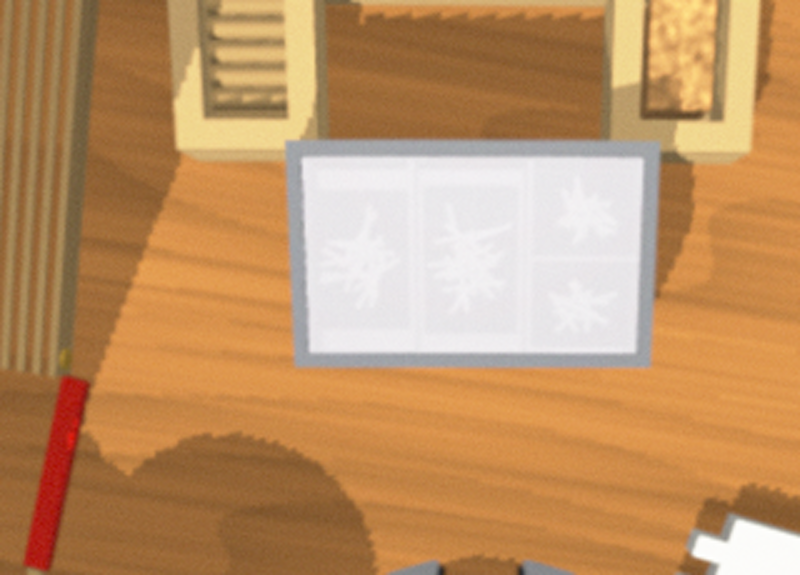

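View pics/s15.png

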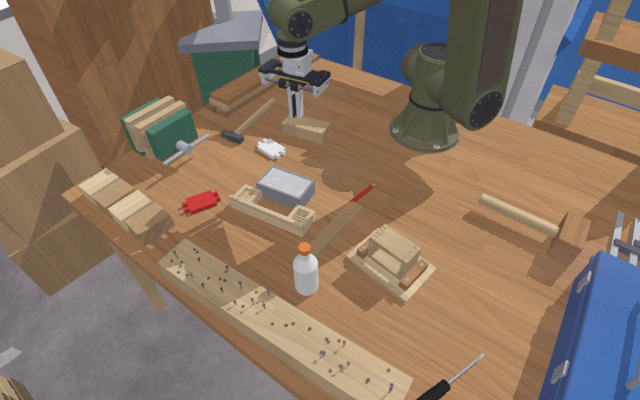

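```bash
python3 - <<'E'
from fr import *
np.set_printoptions(suppress=True,precision=4)
goto(.4931,-.2047,.02,-1.421)
c=cam('wrist'); a=cv2.resize(c['img'][0:230,130:450,::-1],(800,575),interpolation=cv2.INTER_CUBIC); cv2.imwrite('pics/w16.png',a)
E
```

```text
t 25.95 pos [ 0.461  -0.2155  0.2213] jawyaw -1.4218 tilt [ 0.0002 -0.0001 -1.    ] F [-0.1 -0.9  0.3] q1,q6 -0.509 0.913 grip 0.0104
turn x -0.001; shift mm [201.3  -5.9 -33.3] len 204
```

View pics/w16.png

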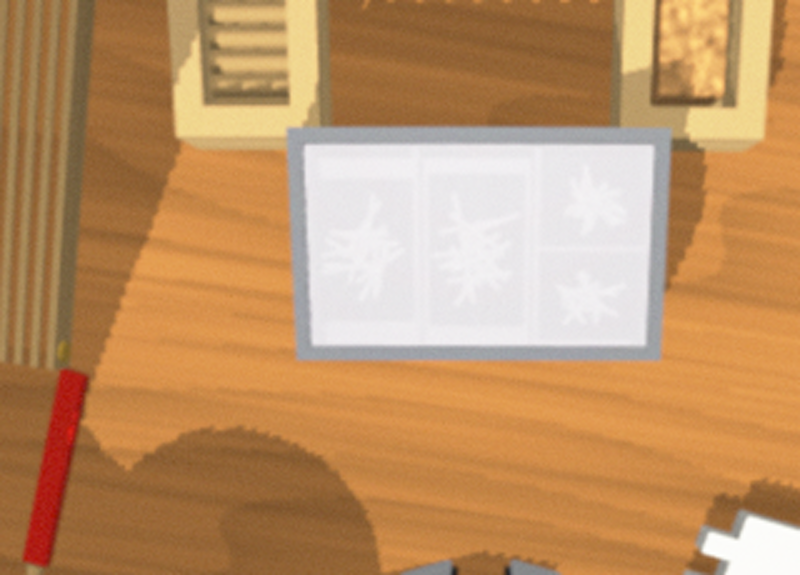

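```bash
python3 - <<'E'
from fr import *
np.set_printoptions(suppress=True,precision=4)
c=cam('wrist'); W=lambda L:np.array(L,float)/2.5+[130,0]
t,th,r=fit([(.045,.075),(.045,-.075),(-.045,-.075),(-.045,.075)],onz(c,W([(288,128),(671,128),(662,359),(297,359)]),.052)); print('case',t,th,r.round(1).tolist())
T,a,r=fit([(0,.122),(0,-.122)],onz(c,W([(177,137),(766,138)]),.03)); print('rack',T,a,r.tolist())
print('inner mid',onz(c,W([(328,137),(614,138)]),.03).mean(0))
ex=np.array([np.cos(a),np.sin(a)]);ey=np.array([-ex[1],ex[0]])
print('rel',(t-T)@ex,(t-T)@ey,th-a)
o=ctrl.get_obs();p=np.array([.4934,-.211]); print('tcp at contact vs case', (p-t)@ex)
d=cam('side'); cv2.imwrite('pics/d16.png',cv2.resize(d['img'][190:330,280:480,::-1],(800,560),interpolation=cv2.INTER_CUBIC))
E
```

```text
case [ 0.5466 -0.2024] 0.14880138637012363 [[0.5, 1.0], [0.8, -0.8], [-0.6, -0.3], [-0.7, 0.1]]
rack [ 0.5906 -0.1924] 0.14678908029769344 [[-0.04657078443393026, 0.31498130136493885], [0.046570784433819234, -0.31498130136492497]]
inner mid [ 0.5903 -0.1923  0.03  ]
rel -0.04500685042112656 -0.003496340571630012 0.002012306072430192
tcp at contact vs case -0.05388344268293047
```

View pics/d16.png

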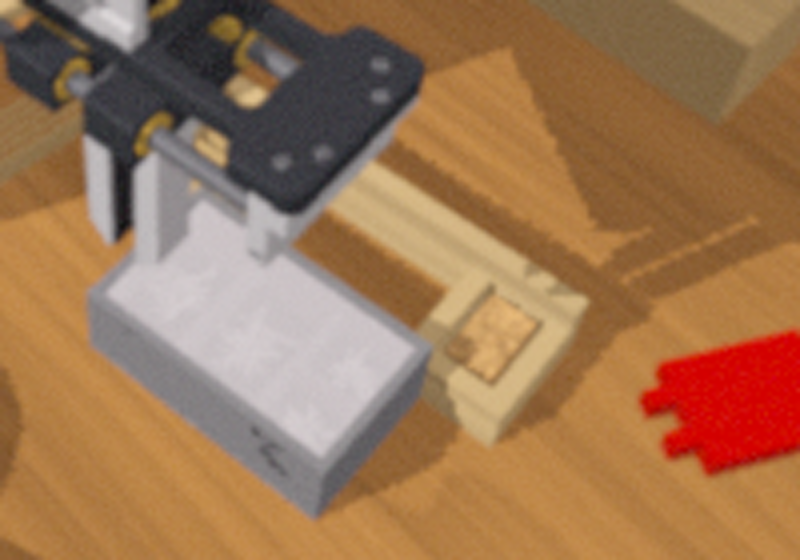

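```bash
python3 -c "
from station import hand_in
print(hand_in())"
```

```text
the job is handed in; nothing more can be done
None
```

The loose side is seated on the assembly board, the case is back across the bay's mouth, and the job is handed in (`hand_in()` reports no verdict).

**What I did:** I pushed the case about 12 cm straight out from inside the bay. Then I pressed the side and drew it forward, gripped it across its 60 mm width and fitted it on the frame. Finally I pushed the case back against the rack with both fingers, up to about 21 N.

**Last checks:**
- **Side:** it came to rest at the expected height (tool at 83.7 mm, 83.8 mm expected) under about 21 N of press. After release it looked flush with all the finger tips in two views. I did not measure its final position in plan.
- **Case:** in the rack's frame it stands at x = -45.0 mm and y = -3.5 mm, turned 0.002 rad.
- **Bystanders:** rule, pencil and glue, and the red and white look-alikes, look unmoved in the pictures; I did not measure them. The open fingers were clear at about 0.22 m height.

**Checks that disagreed:**
- The frame position measured from overhead and the close view of the held side differed by about 2 mm sideways. I followed the close view, and the fingers went in without force.
- One mid-way picture put the case at y = -14.5 mm. Later pictures that showed case and rack together gave -4.6 mm and then -3.5 mm, so I made no sideways correction.

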